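# Slide the specimen plate out over the camera lens and hold it

### The arm

A 7-joint arm with a two-finger parallel gripper is mounted at the origin on the work surface. World frame = base frame: x ahead of the robot, y to its left, z up, the work surface at z = 0. Lengths are in m, angles in rad, forces in N, time in s.
With the tool pointing down it reaches from about 0.35 to 0.9 m from the base axis. Payload 8.1 kg.
Tool frame: the origin (TCP) lies midway between the tips of the shut fingers; the grasp point (between the pads) lies 19 mm behind it; z points along the fingers, y is the line along which they close (so a half turn about z gives the same grasp; the last joint's range is limited). The gripper opens to 92 mm and grips with 3 to 60 N. Pads are 19 mm wide; open, the fingers measure 130 mm over their backs; the gripper's body (75 mm by 190 mm) begins 47 mm behind the grasp point.
Start: joints at [-1.234, 0.434, 0.025, 1.573, -0.012, 1.134, -0.075], TCP at [0.266, 0.566, 0.227] pointing down, gripper open.
Joint ranges: [-2.62, 2.62], [-0.44, 2.09], [-1.27, 1.32], [0.08, 2.57], [-1.32, 4.46], [0.12, 2], [-2.74, 2.74]. Speed limits (rad/s): [2.22, 2.22, 3.01, 3.01, 3.14, 3.14, 3.14].

### API

Orientations are given as a unit quaternion [w, x, y, z].
In Python, from cell import robot gives the robot as it stands.
- The arm moves only by the tool drive_tool, never from a script. Its argument "increments" is a list of rows, each an object of numbers: "x", "y", "z": the shift along the tool's x, y, z in cm; "rx", "ry", "rz": the turn, a rotation vector about the tool's x, y, z in rad. A call has 1 to 8 rows; each row is the pose to reach, as a shift and turn from the pose commanded when the call began, along the tool's axes at that moment; what a row does not reach only later rows make up. A row lasts 1/12 s, in which the tool goes at most 41.7 mm and 7.16 degrees, less where a joint would pass 70% of its speed; a pose out of reach is approached as far as the arm can. A call with a gripper value outside its range is refused whole. "jaw" is the closure, from 0 (fully open) to 1 (shut), set as the call begins (left out, the last holds). The fingers move at their own pace and stop on an object; "squeeze" is the grip in N (left out, the last holds). Time passes only in rows, so rows that repeat a pose let the fingers close. It gives the time, the measured TCP pose, the force, the opening and the grip force at its end, in the units of the state.
- robot.sense(): the state, without advancing time (a new reading comes with each control period).
- robot.snapshot(name): name is "scene" or "top" or "wrist"; returns the picture (400x640x3 uint8, blue, green, red); there is no depth.
- robot.camera_params(name): a dict with "intrinsics" (3x3 intrinsics, pixels), "rvec" (rotation vector, rad) and "tvec" (3), from world to camera coordinates, as OpenCV has them; the wrist camera has in their place "tool_from_camera" (4x4, takes a point from camera to tool coordinates, whose origin is the TCP and whose axes are the flange's). Camera axes: x right, y down, z forward; pixel columns grow to the right and rows downward; lengths in m; the calibration is good to about 2 mm. A picture is of the moment at which its call begins: read the wrist's pose just before it. camera_params takes no time and is no camera call.
- robot.finish_job(): hands the job in; it is judged then, once.
Trained networks look in the newest picture that a camera, given by its name, has taken for a name from the list of things; names that differ only in an ending like _2 or _b are one class to them, and where a whole thing is asked for, a point or a joint stands for the part that bears it (a point fixed in the world has none). Each returns a list of dicts, best first, with "score" (0 to 1); they miss things now and then, are a little off and sometimes report something else, mostly with a low value. They report only what shows in the picture. A call takes as long as a camera call. They do not tell look-alikes from the thing itself.
- robot.recognise(name, camera): "position" ([x, y, z] in m, in world coordinates, good to about 4 mm: the middle of the surface that is visible of it).
- robot.pinpoint(name, camera): "position" ([x, y, z] in m, in world coordinates, good to about 4 mm: a listed point, or the origin of a listed thing).
The state is a dict: "time_s": time; "qpos": joint angles; "joint_vel": joint speeds; "joint_torque": joint torques, N m; "position": TCP position; "eef_rot": TCP orientation; "wrist_force": force on the tool from outside, world axes, zero at the start; "wrist_torque": the same for the moment, N m; "width": finger opening in m; "grip_force": force on a finger pad.
Only numpy, scipy, OpenCV 4.12 (cv2) and the standard library are available. Lean on these libraries where they do the work, as an engineer would, in place of code of your own. Each camera call takes 0.05 s, during which the arm holds its last target. There are 200 camera calls.

### The job

Fold the stand's dust cover up about its hinge until it stands upright, and leave it standing so. Then slide the dark specimen plate outward along the stand, without lifting it off, until its outer end edge is in line with the upright marker blade beside its path; so far out it would tip off by itself, so finish while still holding it there, level and still. Leave the jar, the beaker and the slide box alone.

Things in the scene. Friction and masses are not known exactly. Their poses are not given: they have to be found in the camera images.
- stand_edge (a point): Middle of the white fixed stand's outward top edge, 70 mm above the bench. Axes: x level, outward (the plate's sliding direction); y level, sideways, away from the cover's hinge; z up. The deck spans x -200 to 0, y -100 to +80 mm. Two 6 mm high guide strips at y = -51.5 and +51.5 mm leave the 90 mm wide plate 3 mm of play each side.
- cover_hinge (a point): Point on the cover's hinge line, fixed to the stand, 95 mm above the bench, level with the pull tab along the line. Axes as stand_edge: the hinge line runs along x; the shut cover extends toward +y.
- cover (a joint): Angle of the grey dust cover: 0 shut (level), 1.571 upright, stops at 1.9; starts at 0 to 0.3. Stiff hinge: it stays where left; about 2 N at the tab moves it. Panel 118 mm along the hinge, 4 mm thick, free edge 154 mm from the hinge line. A lip at its outward end hangs 18 mm below it in front of the plate's outer edge and bars the plate until the cover is up.
- cover_tab (a point): Grip point on the cover's black pull tab, 185 mm from the hinge line, 12 mm from its end: a tongue in the cover's plane, 16 mm wide along the hinge, 8 mm thick, 43 mm out past the middle of the free edge. Axes turn with the cover: x along the hinge, y outward along the tab, z normal. Gripped across its 16 mm from above it turns between the pads, so the tool may stay pointing down.
- carrier_fin (a point): Centre of the upright grip fin at the tail of the loose dark metal plate: 12 mm thick along x, 44 mm wide along y, 42 mm high above the plate's top (this point is half-way up). Plate 240 x 90 x 8 mm, 0.3 to 0.6 kg, centre of mass about mid-length; fin 17 mm from the tail end, 223 mm from the outer edge. Axes: x toward the outer end, y sideways, z up.
- carrier_edge (a point): Middle of the outer end edge of the specimen plate, on its top face. Same axes as the fin. With the plate flat on the stand it is 78 mm above the bench. It starts about level with the stand's outward end, under the cover.
- marker (a point): Middle of the upright aluminium marker blade at plate-top height (78 mm). Blade 4 mm thick along the slide, 14 mm wide, top 113 mm above the bench; it stands on the camera housing beside the plate's path, 64 mm from its centreline toward the stand's +y, 145 to 185 mm out from the stand's end. Axes as stand_edge; the plate's outer edge must come to x = 0 here.
- viewer: Fixed white camera housing on the bench below the plate's path, 110 x 120 x 28 mm, with a lens tube looking up, its top 45 mm above the bench (25 mm below the plate). Origin on the bench under the plate's centreline, in line with the marker blade. Axes as stand_edge.
- carrier: The specimen plate itself; origin in the middle of its underside, axes as for the fin.
- jar: Bystander: small amber jar with a white cap, 52 mm across, 85 mm high; origin at the centre of its underside. Leave alone.
- beaker: Bystander: open glass beaker, 64 mm across, 75 mm high; origin at the centre of its underside. Leave alone.
- slide_box: Bystander: flat blue slide box 100 x 85 x 34 mm; origin at the centre of its underside. Leave alone.
Mind the look-alikes: they are no part of the job. Leave any brown or purple look-alike of the viewer alone.

How it is judged:
On the way:
1. the cover is folded upright (within 11 degrees) while the plate is still well short of the marker (40 mm or more) (value of joint cover between 1.37 and 1.77 rad and x of carrier_edge in the frame of marker below -0.04 m), for 0.2 s.
At the end, for the whole second after the job is handed in: Fingers press the plate (>1 N); its outer edge is within 6 mm of the marker along the slide, 12 mm sideways, 8 mm in height; tilt under 3 degrees, still, not on the camera housing; cover let go, within 11 degrees of upright (value of joint cover between 1.37 and 1.77 rad and x of carrier_edge in the frame of marker between -0.006 and 0.006 m and y of carrier_edge in the frame of stand_edge between -0.012 and 0.012 m and height (world z) of carrier_edge between 0.07 and 0.086 m and angle between carrier's own z axis and vertical below 0.05 rad and contact force between the fingers and carrier above 1 N and contact force between the fingers and cover below 0.2 N and contact force between carrier and viewer below 0.3 N and linear speed of carrier below 0.02 m/s); the arm keeps its last pose, push and grip.
It fails at once if the plate tips by more than 8.6 degrees (angle between carrier's own z axis and vertical above 0.15 rad).
It fails at once if a bystander is moved by more than 30 mm (distance of any of jar, beaker, slide_box from where it was at the start of the episode above 0.03 m).
It fails at once if the plate is lifted more than 30 mm off the stand (height (world z) of carrier_edge above 0.108 m or height (world z) of carrier above 0.1 m).
It also fails if it takes over 50 s, if anything falls off the work surface, if the arm or the gripper's body presses on something with over 40 N, if the wrist force passes 120 N, or if a joint passes its speed limit or range.

## Working session

There is one attempt and no reset: what is moved stays moved. The work goes in short steps, Python scripts to look and compute and a tool call to move; the robot and the scene stay as the last step left them, time stands still between calls to the robot, and variables do not carry over. Pictures are saved under pics/ and viewed, at most 10 in all, crops included, and the job is handed in when it is done.

Besides the shell and the picture viewer there is one more tool, called after "Call:" as name(argument=value, ...), one argument or row to a line, values as JSON. drive_tool: Moves the arm, as the interface text tells. Its arguments: {"type":"object","properties":{"increments":{"type":"array"},"jaw":{"type":"number"},"squeeze":{"type":"number"}},"required":["increments"]}

```bash
mkdir -p pics; cat > h.py <<'E'
import numpy as np,cv2
from cell import robot
from scipy.spatial.transform import Rotation as R
def rot(s): 
    q=s["eef_rot"]; return R.from_quat([q[1],q[2],q[3],q[0]])
def inc(p):
    "world target -> tool-axis shift in cm"
    s=robot.sense(); return rot(s).inv().apply(np.array(p)-s["position"])*100
def snap(c,n=None):
    im=robot.snapshot(c)
    if n: cv2.imwrite(f"pics/{n}.png",im)
    return im
def proj(P,c):
    k=robot.camera_params(c)
    return cv2.projectPoints(np.atleast_2d(np.array(P,float)),np.array(k["rvec"],float),np.array(k["tvec"],float),np.array(k["intrinsics"],float),None)[0][:,0]
E
python3 - <<'E'
from h import *
np.set_printoptions(precision=4,suppress=True)
a=snap("scene","s0"); b=snap("top","t0")
for c in ("top","scene"):
    for n in ("stand_edge","cover_hinge","cover_tab","carrier_fin","carrier_edge","marker","viewer"):
        for d in robot.pinpoint(n,c)[:3]: print(c,n,np.array(d["position"]).round(4),round(d["score"],2))
s=robot.sense();print(s["time_s"],s["position"],rot(s).as_matrix())
E
```

```text
top stand_edge [ 0.5392 -0.0192  0.0699] 0.91
top cover_hinge [0.4475 0.0268 0.0935] 0.9
top cover_tab [0.6254 0.0279 0.12  ] 0.66
top cover_tab [ 0.5342 -0.1978 -0.0023] 0.47
top carrier_fin [0.5366 0.2093 0.097 ] 0.7
top carrier_fin [ 0.7404  0.1715 -0.0061] 0.56
top carrier_edge [ 0.5994 -0.1903  0.0815] 0.27
top marker [ 0.5922 -0.3948  0.077 ] 0.91
top marker [ 0.5976 -0.1896  0.0808] 0.82
top marker [ 0.4042 -0.1365  0.0789] 0.59
top viewer [ 0.3393 -0.1412  0.0046] 0.92
top viewer [ 0.529  -0.3922 -0.0033] 0.66
top viewer [ 0.5329 -0.1961 -0.0041] 0.57
scene stand_edge [ 0.5363 -0.0189  0.0701] 0.63
scene stand_edge [ 0.7706 -0.1011  0.0037] 0.19
scene cover_hinge [0.4442 0.0258 0.0957] 0.58
scene cover_tab [0.6326 0.0226 0.1214] 0.84
scene carrier_fin [0.5399 0.2111 0.0995] 0.58
scene marker [ 0.5952 -0.3908  0.0795] 0.93
scene marker [ 0.401 -0.131  0.081] 0.92
scene marker [ 0.595  -0.1919  0.0775] 0.66
scene viewer [ 0.5355 -0.1912 -0.0019] 0.92
scene viewer [ 0.3389 -0.1388 -0.0016] 0.86
scene viewer [ 0.5278 -0.3872  0.0006] 0.72
0.8 [0.2661 0.5655 0.2268] [[-0.9048  0.4258  0.    ]
 [ 0.4258  0.9048  0.0001]
 [ 0.      0.0001 -1.    ]]
```

```bash
ls pics
```

```text
s0.png
t0.png
```

View pics/s0.png

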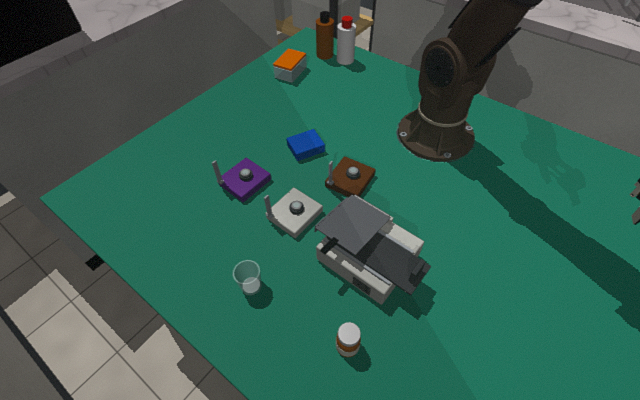

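View pics/t0.png

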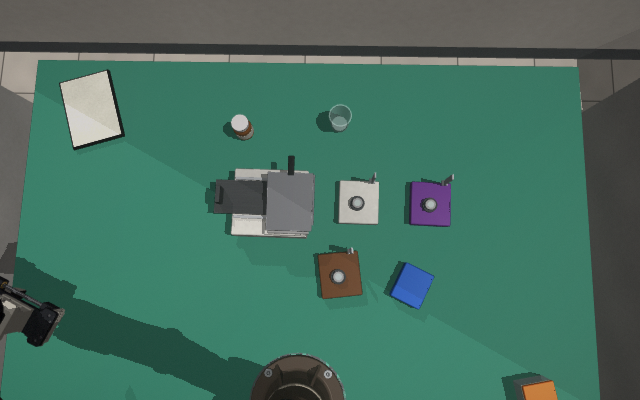

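The white stand, grey cover (tab at top px 291,165), dark plate (fin at px 220,196) and white viewer (px 358,203; marker blade at 374,178) are the real ones. The purple one (px 430,204) and the brown one (px 340,275) are look-alikes. Outward is about world −y. I'll move above the tab first.

Call:
drive_tool(
  increments=[
    {"x": -28, "y": -16.8, "z": 0, "rz": -0.2},
    {"x": -28, "y": -16.8, "z": 0, "rz": -0.427},
    {"x": -28, "y": -16.8, "z": 0, "rz": -0.427},
    {"x": -28, "y": -16.8, "z": 0, "rz": -0.427},
    {"x": -56, "y": -33.5, "z": 2, "rz": -0.427},
    {"x": -56, "y": -33.5, "z": 2, "rz": -0.427},
    {"x": -56, "y": -33.5, "z": 2, "rz": -0.427},
    {"x": -56, "y": -33.5, "z": 2, "rz": -0.427},
  ],
  jaw=0.4,
  squeeze=20,
)

```text
invalid input at $.increments[0]: expected keys x, y, z, rx, ry, rz
```

```bash
python3 - <<'E'
from h import *
s=robot.sense();print(s["time_s"],s["position"],rot(s).as_matrix().round(3),s["width"],inc([0.629,0.025,0.19]))
E
```

```text
0.8 [0.2660991  0.56554807 0.22676755] [[-0.905  0.426  0.   ]
 [ 0.426  0.905  0.   ]
 [ 0.     0.    -1.   ]] 0.0917075781655631 [-55.85219288 -33.45828894   3.67244409]
```

Call:
drive_tool(
  increments=[
    {"x": -28, "y": -16.8, "z": 0, "rx": 0, "ry": 0, "rz": -0.2},
    {"x": -28, "y": -16.8, "z": 0, "rx": 0, "ry": 0, "rz": -0.427},
    {"x": -28, "y": -16.8, "z": 0, "rx": 0, "ry": 0, "rz": -0.427},
    {"x": -28, "y": -16.8, "z": 0, "rx": 0, "ry": 0, "rz": -0.427},
    {"x": -56, "y": -33.5, "z": 2, "rx": 0, "ry": 0, "rz": -0.427},
    {"x": -56, "y": -33.5, "z": 2, "rx": 0, "ry": 0, "rz": -0.427},
    {"x": -56, "y": -33.5, "z": 2, "rx": 0, "ry": 0, "rz": -0.427},
    {"x": -56, "y": -33.5, "z": 2, "rx": 0, "ry": 0, "rz": -0.427},
  ],
  jaw=0.4,
  squeeze=20,
)

```text
time_s: 1.47
position: [0.4528, 0.2871, 0.2202]
eef_rot: [0.0, 0.006, 1.0, 0.0]
wrist_force: [0.5, 0.8, 0.9]
width: 0.0552
grip_force: 0.0
```

```bash
python3 - <<'E'
from h import *
s=robot.sense();print(s["time_s"],s["position"],rot(s).as_matrix().round(3),s["width"],inc([0.629,0.025,0.19]))
E
```

```text
1.4667 [0.45276912 0.2871125  0.22015203] [[-1.     0.013  0.001]
 [ 0.013  1.     0.001]
 [-0.001  0.001 -1.   ]] 0.05516058728799385 [-17.95620036 -25.98453536   3.01215771]
```

Call:
drive_tool(
  increments=[
    {"x": -18, "y": -26, "z": 1, "rx": 0, "ry": 0, "rz": 0},
    {"x": -18, "y": -26, "z": 1, "rx": 0, "ry": 0, "rz": 0},
    {"x": -18, "y": -26, "z": 1, "rx": 0, "ry": 0, "rz": 0},
    {"x": -18, "y": -26, "z": 1, "rx": 0, "ry": 0, "rz": 0},
    {"x": -18, "y": -26, "z": 1, "rx": 0, "ry": 0, "rz": 0},
    {"x": -18, "y": -26, "z": 1, "rx": 0, "ry": 0, "rz": 0},
    {"x": -18, "y": -26, "z": 1, "rx": 0, "ry": 0, "rz": 0},
    {"x": -18, "y": -26, "z": 1, "rx": 0, "ry": 0, "rz": 0},
  ],
)

```text
time_s: 2.13
position: [0.6304, 0.0212, 0.2099]
eef_rot: [0.001, 0.009, 1.0, -0.001]
wrist_force: [0.1, -0.3, 0.5]
width: 0.0549
grip_force: 0.0
```

```bash
python3 - <<'E'
from h import *
s=robot.sense();print(s["time_s"],s["position"])
snap("wrist","w1")
for n in ("cover_tab","cover_hinge","marker","stand_edge","carrier_fin"):
    print(n,[(np.round(d["position"],4),round(d["score"],2)) for d in robot.pinpoint(n,"wrist")[:2]])
E
```

```text
2.1333 [0.63035777 0.02115219 0.20985316]
cover_tab [(array([0.6259, 0.0251, 0.1205]), 0.83)]
cover_hinge []
marker [(array([ 0.5949, -0.1939,  0.0809]), 0.68)]
stand_edge []
carrier_fin [(array([0.5417, 0.2126, 0.0968]), 0.57)]
```

View pics/w1.png

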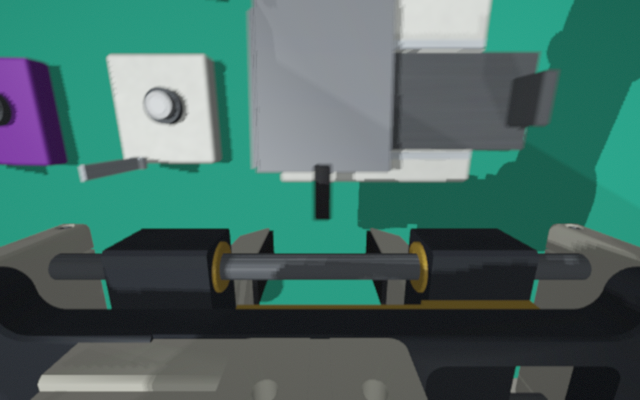

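The tab (px 322,192) lies in line with the fingers, so I descend and grip it.

Call:
drive_tool(
  increments=[
    {"x": 0.2, "y": 0.4, "z": 4, "rx": 0, "ry": 0, "rz": 0},
    {"x": 0.2, "y": 0.4, "z": 8, "rx": 0, "ry": 0, "rz": 0},
    {"x": 0.2, "y": 0.4, "z": 10.8, "rx": 0, "ry": 0, "rz": 0},
    {"x": 0.2, "y": 0.4, "z": 10.8, "rx": 0, "ry": 0, "rz": 0},
    {"x": 0.2, "y": 0.4, "z": 10.8, "rx": 0, "ry": 0, "rz": 0},
  ],
)

```text
time_s: 2.85
position: [0.6253, 0.0321, 0.1014]
eef_rot: [-0.001, 0.005, 1.0, 0.0]
wrist_force: [0.0, -0.2, 2.0]
width: 0.0548
grip_force: 0.0
```

Call:
drive_tool(
  increments=[
    {"x": 0, "y": 0, "z": 0, "rx": 0, "ry": 0, "rz": 0},
    {"x": 0, "y": 0, "z": 0, "rx": 0, "ry": 0, "rz": 0},
    {"x": 0, "y": 0, "z": 0, "rx": 0, "ry": 0, "rz": 0},
    {"x": 0, "y": 0, "z": 0, "rx": 0, "ry": 0, "rz": 0},
  ],
  jaw=1,
  squeeze=20,
)

```text
time_s: 3.18
position: [0.6275, 0.0309, 0.1036]
eef_rot: [0.001, 0.006, 1.0, 0.0]
wrist_force: [-0.2, -0.3, 0.5]
width: 0.0329
grip_force: 0.0
```

```bash
python3 - <<'E'
from h import *
s=robot.sense();print(s["time_s"],s["position"],rot(s).as_matrix().round(4))
p=np.array(s["position"])
h=np.array([.446,.0255,.095]); g=p+[0,0,.019]
r=np.hypot(g[0]-h[0],g[2]-h[2]); a0=np.arctan2(g[2]-h[2],g[0]-h[0]); print(r,a0)
M=rot(s).inv()
for a in np.linspace(a0,1.60,13)[1:]:
    t=h+[r*np.cos(a),0,r*np.sin(a)-.019]; t[1]=p[1]+(-0.013)*0
    print(round(a,2),(M.apply(t-p)*100).round(2))
E
```

```text
3.1833 [0.62752159 0.0308524  0.10357253] [[-9.999e-01  1.280e-02  2.700e-03]
 [ 1.280e-02  9.999e-01  5.000e-04]
 [-2.700e-03  5.000e-04 -1.000e+00]]
0.18360373307674013 0.15074441407669298
0.27 [ 0.46 -0.   -2.17]
0.39 [ 1.17 -0.01 -4.27]
0.51 [ 2.14 -0.02 -6.26]
0.63 [ 3.34 -0.04 -8.13]
0.75 [ 4.75 -0.06 -9.83]
0.88 [  6.36  -0.08 -11.36]
1.0 [  8.14  -0.1  -12.68]
1.12 [ 10.06  -0.12 -13.77]
1.24 [ 12.11  -0.15 -14.63]
1.36 [ 14.24  -0.18 -15.23]
1.48 [ 16.43  -0.2  -15.57]
1.6 [ 18.64  -0.23 -15.65]
```

Call:
drive_tool(
  increments=[
    {"x": 0, "y": -0.5, "z": 0, "rx": 0, "ry": 0, "rz": 0},
    {"x": 0, "y": -0.5, "z": 0, "rx": 0, "ry": 0, "rz": 0},
    {"x": 0, "y": -0.5, "z": 0, "rx": 0, "ry": 0, "rz": 0},
    {"x": 0, "y": -0.5, "z": 0, "rx": 0, "ry": 0, "rz": 0},
  ],
)

```text
time_s: 3.52
position: [0.6267, 0.0252, 0.1021]
eef_rot: [0.0, 0.007, 1.0, -0.0]
wrist_force: [0.3, -1.1, 1.3]
width: 0.0158
grip_force: 20.0
```

Call:
drive_tool(
  increments=[
    {"x": 0.2, "y": 0, "z": -1.1, "rx": 0, "ry": 0, "rz": 0},
    {"x": 0.46, "y": 0, "z": -2.2, "rx": 0, "ry": 0, "rz": 0},
    {"x": 1.17, "y": 0, "z": -4.3, "rx": 0, "ry": 0, "rz": 0},
    {"x": 2.14, "y": 0, "z": -6.3, "rx": 0, "ry": 0, "rz": 0},
    {"x": 3.34, "y": 0, "z": -8.1, "rx": 0, "ry": 0, "rz": 0},
    {"x": 4.75, "y": 0, "z": -9.8, "rx": 0, "ry": 0, "rz": 0},
    {"x": 6.36, "y": 0, "z": -11.4, "rx": 0, "ry": 0, "rz": 0},
    {"x": 6.36, "y": 0, "z": -11.4, "rx": 0, "ry": 0, "rz": 0},
  ],
)

```text
time_s: 4.18
position: [0.5602, 0.0263, 0.2186]
eef_rot: [-0.0, 0.007, 1.0, 0.0]
wrist_force: [-1.9, -1.6, -0.3]
width: 0.0158
grip_force: 20.0
```

```bash
python3 - <<'E'
from h import *
s=robot.sense();print(s["time_s"],s["position"],s["wrist_force"],s["width"])
p=np.array(s["position"])
h=np.array([.446,.0255,.095]); g=p+[0,0,.019]
r=np.hypot(g[0]-h[0],g[2]-h[2]); a0=np.arctan2(g[2]-h[2],g[0]-h[0]); print(r,a0)
M=rot(s).inv(); r=.184
for a in np.linspace(a0,1.62,8)[1:]:
    t=h+[r*np.cos(a),0,r*np.sin(a)-.019]; t[1]=p[1]
    print(round(a,2),(M.apply(t-p)*100).round(2))
E
```

```text
4.1833 [0.56023725 0.02633861 0.21860283] [-1.88808877 -1.57926093 -0.31889576] 0.01580671007767891
0.18271758053177345 0.8953930338088735
1.0 [ 1.47 -0.02 -1.21]
1.1 [ 3.12 -0.04 -2.16]
1.21 [ 4.86 -0.06 -2.93]
1.31 [ 6.67 -0.09 -3.51]
1.41 [ 8.53 -0.11 -3.91]
1.52 [10.43 -0.13 -4.11]
1.62 [12.33 -0.16 -4.11]
```

Call:
drive_tool(
  increments=[
    {"x": 1.47, "y": 0, "z": -1.2, "rx": 0, "ry": 0, "rz": 0},
    {"x": 3.12, "y": 0, "z": -2.2, "rx": 0, "ry": 0, "rz": 0},
    {"x": 4.86, "y": 0, "z": -2.9, "rx": 0, "ry": 0, "rz": 0},
    {"x": 6.67, "y": -0.1, "z": -3.5, "rx": 0, "ry": 0, "rz": 0},
    {"x": 8.53, "y": -0.1, "z": -3.9, "rx": 0, "ry": 0, "rz": 0},
    {"x": 10.4, "y": -0.1, "z": -4.1, "rx": 0, "ry": 0, "rz": 0},
    {"x": 11.9, "y": -0.1, "z": -4.1, "rx": 0, "ry": 0, "rz": 0},
    {"x": 11.9, "y": -0.1, "z": -4.1, "rx": 0, "ry": 0, "rz": 0},
  ],
)

```text
time_s: 4.85
position: [0.443, 0.0282, 0.259]
eef_rot: [0.002, 0.006, 1.0, 0.001]
wrist_force: [-1.4, 3.5, 9.2]
width: 0.0161
grip_force: 20.0
```

```bash
python3 - <<'E'
from h import *
s=robot.sense();print(s["time_s"],s["position"],s["wrist_force"],s["width"])
snap("scene","s1")
for n in ("cover_tab","cover_hinge"): print(n,[(np.round(d["position"],4),round(d["score"],2)) for d in robot.pinpoint(n,"scene")[:2]])
E
```

```text
4.85 [0.44300837 0.02820061 0.25903543] [-1.42524448  3.48150324  9.20068274] 0.016143613181539743
cover_tab [(array([ 0.5341, -0.0179,  0.0703]), 0.22)]
cover_hinge [(array([0.4421, 0.0276, 0.0948]), 0.8)]
```

View pics/s1.png

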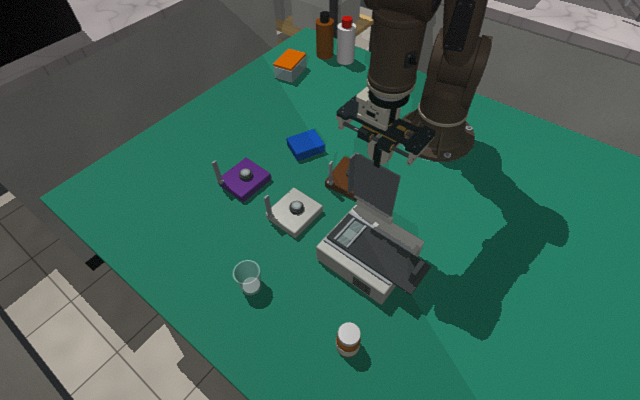

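The cover is upright with the tab in the jaws (px 377,157) and the arm is clear. Next I release, rise and go above the fin.

Call:
drive_tool(
  increments=[
    {"x": 0, "y": 0, "z": 0, "rx": 0, "ry": 0, "rz": 0},
    {"x": 0, "y": 0, "z": 0, "rx": 0, "ry": 0, "rz": 0},
    {"x": 0, "y": 0, "z": 0, "rx": 0, "ry": 0, "rz": 0},
    {"x": 0, "y": 0, "z": 0, "rx": 0, "ry": 0, "rz": 0},
    {"x": 0, "y": 0, "z": -2, "rx": 0, "ry": 0, "rz": 0},
    {"x": 0, "y": 0, "z": -5, "rx": 0, "ry": 0, "rz": 0},
    {"x": 0, "y": 0, "z": -7, "rx": 0, "ry": 0, "rz": 0},
    {"x": 0, "y": 0, "z": -7, "rx": 0, "ry": 0, "rz": 0},
  ],
  jaw=0.4,
)

```text
time_s: 5.67
position: [0.4456, 0.0272, 0.3305]
eef_rot: [0.003, 0.007, 1.0, 0.001]
wrist_force: [1.5, 0.3, 0.0]
width: 0.0546
grip_force: 0.0
```

Call:
drive_tool(
  increments=[
    {"x": 0, "y": 4, "z": 0, "rx": 0, "ry": 0, "rz": 0},
    {"x": -3, "y": 8, "z": 0, "rx": 0, "ry": 0, "rz": 0},
    {"x": -6, "y": 11, "z": 0, "rx": 0, "ry": 0, "rz": 0},
    {"x": -9.5, "y": 14, "z": 2, "rx": 0, "ry": 0, "rz": 0},
    {"x": -9.5, "y": 18, "z": 5, "rx": 0, "ry": 0, "rz": 0},
    {"x": -9.5, "y": 18.3, "z": 9, "rx": 0, "ry": 0, "rz": 0},
    {"x": -9.5, "y": 18.3, "z": 12, "rx": 0, "ry": 0, "rz": 0},
    {"x": -9.5, "y": 18.3, "z": 12, "rx": 0, "ry": 0, "rz": 0},
  ],
)

```text
time_s: 6.33
position: [0.5368, 0.2089, 0.1988]
eef_rot: [-0.006, 0.005, 1.0, -0.003]
wrist_force: [-1.8, -1.0, -1.1]
width: 0.055
grip_force: 0.0
```

```bash
python3 - <<'E'
from h import *
s=robot.sense();print(s["time_s"],s["position"],s["wrist_force"],s["width"])
snap("wrist","w2")
for c in ("wrist","scene","top"):
  if c!="wrist": snap(c,c+"2")
  for n in ("carrier_fin","carrier_edge","stand_edge","cover_tab","cover_hinge","marker"):
    print(c,n,[(np.round(d["position"],4),round(d["score"],2)) for d in robot.pinpoint(n,c)[:3]])
E
```

```text
6.3333 [0.53680467 0.20888464 0.19876975] [-1.83690447 -0.99245482 -1.13467295] 0.05497782387825302
wrist carrier_fin [(array([0.5396, 0.2136, 0.0999]), 0.83), (array([ 0.5337, -0.1907,  0.0014]), 0.26)]
wrist carrier_edge [(array([ 0.5345, -0.0105,  0.0773]), 0.79)]
wrist stand_edge []
wrist cover_tab []
wrist cover_hinge [(array([0.4461, 0.031 , 0.0954]), 0.57)]
wrist marker []
scene carrier_fin [(array([0.5406, 0.212 , 0.1007]), 0.85)]
scene carrier_edge [(array([ 0.5312, -0.0103,  0.0758]), 0.96)]
scene stand_edge [(array([ 0.5363, -0.0165,  0.0709]), 0.55)]
scene cover_tab [(array([0.4543, 0.024 , 0.2789]), 0.86), (array([ 0.5353, -0.0181,  0.0686]), 0.51)]
scene cover_hinge [(array([0.4433, 0.0286, 0.096 ]), 0.64)]
scene marker [(array([ 0.5957, -0.3917,  0.0806]), 0.98), (array([ 0.4049, -0.1327,  0.0802]), 0.93), (array([ 0.5996, -0.1921,  0.0794]), 0.57)]
top carrier_fin [(array([0.5413, 0.2083, 0.0994]), 0.79), (array([0.4453, 0.0282, 0.2782]), 0.75), (array([ 0.5332, -0.195 , -0.0042]), 0.54)]
top carrier_edge [(array([ 0.5358, -0.011 ,  0.0779]), 0.58), (array([ 0.5978, -0.191 ,  0.0785]), 0.28)]
top stand_edge [(array([ 0.536 , -0.0194,  0.0723]), 0.76)]
top cover_tab [(array([0.4457, 0.0301, 0.2764]), 0.97)]
top cover_hinge [(array([0.4449, 0.028 , 0.0945]), 0.61)]
top marker [(array([ 0.5927, -0.3945,  0.0764]), 0.91), (array([ 0.5971, -0.1921,  0.0781]), 0.85), (array([ 0.402 , -0.1364,  0.0764]), 0.68)]
```

View pics/w2.png

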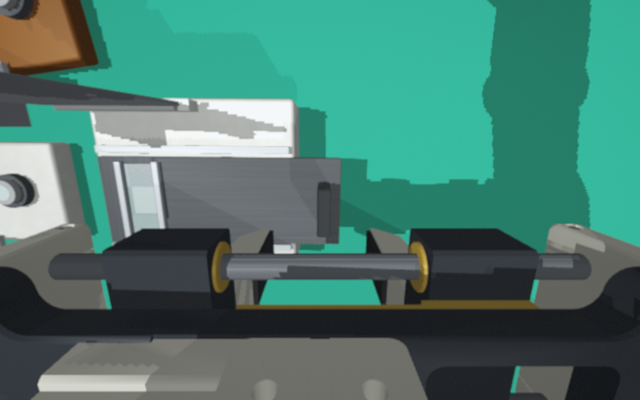

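Call:
drive_tool(
  increments=[
    {"x": -0.4, "y": 0.2, "z": 4, "rx": 0, "ry": 0, "rz": 0},
    {"x": -0.4, "y": 0.2, "z": 8, "rx": 0, "ry": 0, "rz": 0},
    {"x": -0.4, "y": 0.2, "z": 9, "rx": 0, "ry": 0, "rz": 0},
    {"x": -0.4, "y": 0.2, "z": 9, "rx": 0, "ry": 0, "rz": 0},
    {"x": -0.4, "y": 0.2, "z": 9, "rx": 0, "ry": 0, "rz": 0},
  ],
)

```text
time_s: 7.8
position: [0.5454, 0.2107, 0.1175]
eef_rot: [-0.0, 0.006, 1.0, -0.0]
wrist_force: [-0.2, 0.4, 0.8]
width: 0.0551
grip_force: 0.0
```

```bash
python3 - <<'E'
from h import *
s=robot.sense();print(s["time_s"],s["position"],s["wrist_force"],rot(s).as_matrix().round(4),inc([.5405,.2113,.086]))
E
```

```text
7.8 [0.54544725 0.21072515 0.11752825] [-0.24503218  0.43766421  0.7603492 ] [[-9.999e-01  1.300e-02 -5.000e-04]
 [ 1.300e-02  9.999e-01 -3.000e-04]
 [ 5.000e-04 -3.000e-04 -1.000e+00]] [0.49395732 0.05200801 3.15304098]
```

Call:
drive_tool(
  increments=[
    {"x": 0.4, "y": 0, "z": 2, "rx": 0, "ry": 0, "rz": 0},
    {"x": 0.4, "y": 0, "z": 3.1, "rx": 0, "ry": 0, "rz": 0},
    {"x": 0.4, "y": 0, "z": 3.1, "rx": 0, "ry": 0, "rz": 0},
    {"x": 0.4, "y": 0, "z": 3.1, "rx": 0, "ry": 0, "rz": 0},
    {"x": 0.4, "y": 0, "z": 3.1, "rx": 0, "ry": 0, "rz": 0},
  ],
)

```text
time_s: 8.22
position: [0.5422, 0.2111, 0.0872]
eef_rot: [0.001, 0.007, 1.0, 0.0]
wrist_force: [-0.4, 0.5, -0.1]
width: 0.0549
grip_force: 0.0
```

Call:
drive_tool(
  increments=[
    {"x": 0, "y": 0, "z": 0, "rx": 0, "ry": 0, "rz": 0},
    {"x": 0, "y": 0, "z": 0, "rx": 0, "ry": 0, "rz": 0},
    {"x": 0, "y": 0, "z": 0, "rx": 0, "ry": 0, "rz": 0},
    {"x": 0, "y": 0, "z": 0, "rx": 0, "ry": 0, "rz": 0},
    {"x": 0, "y": 0, "z": 0, "rx": 0, "ry": 0, "rz": 0},
    {"x": 0, "y": 0, "z": 0, "rx": 0, "ry": 0, "rz": 0},
    {"x": 0, "y": 0, "z": 0, "rx": 0, "ry": 0, "rz": 0},
    {"x": 0, "y": 0, "z": 0, "rx": 0, "ry": 0, "rz": 0},
  ],
  jaw=1,
  squeeze=40,
)

```text
time_s: 8.88
position: [0.5412, 0.211, 0.0859]
eef_rot: [-0.0, 0.006, 1.0, 0.0]
wrist_force: [-0.0, 0.6, 0.4]
width: 0.0118
grip_force: 40.0
```

```bash
python3 - <<'E'
from h import *
s=robot.sense();print(s["time_s"],s["position"],s["wrist_force"],s["wrist_torque"],s["width"],rot(s).as_matrix().round(4))
print((rot(s).inv().apply([-.015*.18,-.18,0])*100).round(2))
E
```

```text
8.8833 [0.54121008 0.21100797 0.08588772] [-0.00609014  0.5609532   0.41767468] [ 0.2184257   0.02564564 -0.12010435] 0.011782281357713666 [[-9.999e-01  1.290e-02 -1.000e-04]
 [ 1.290e-02  9.999e-01  3.000e-04]
 [ 1.000e-04  3.000e-04 -1.000e+00]]
[  0.04 -18.    -0.  ]
```

Call:
drive_tool(
  increments=[
    {"x": 0, "y": -1, "z": 0, "rx": 0, "ry": 0, "rz": 0},
    {"x": 0, "y": -2, "z": 0, "rx": 0, "ry": 0, "rz": 0},
    {"x": 0, "y": -3, "z": 0, "rx": 0, "ry": 0, "rz": 0},
    {"x": 0, "y": -4.5, "z": 0, "rx": 0, "ry": 0, "rz": 0},
    {"x": 0, "y": -6, "z": 0, "rx": 0, "ry": 0, "rz": 0},
    {"x": 0, "y": -7.5, "z": 0, "rx": 0, "ry": 0, "rz": 0},
    {"x": 0, "y": -9, "z": 0, "rx": 0, "ry": 0, "rz": 0},
    {"x": 0, "y": -9, "z": 0, "rx": 0, "ry": 0, "rz": 0},
  ],
)

```text
time_s: 9.55
position: [0.5401, 0.115, 0.0859]
eef_rot: [-0.0, 0.009, 1.0, -0.001]
wrist_force: [-0.3, -2.4, -0.4]
width: 0.0117
grip_force: 40.0
```

```bash
python3 - <<'E'
from h import *
s=robot.sense();print(s["time_s"],s["position"],s["wrist_force"],s["wrist_torque"],s["width"],rot(s).as_matrix().round(4))
for c in ("scene","top"):
  snap(c,c+"3")
  for n in ("carrier_fin","carrier_edge","stand_edge","cover_tab","marker"):
    print(c,n,[(np.round(d["position"],4),round(d["score"],2)) for d in robot.pinpoint(n,c)[:3]])
E
```

```text
9.55 [0.54006069 0.11502029 0.08587023] [-0.34161256 -2.41496279 -0.36305091] [-0.05751955 -0.08896876  0.00486348] 0.011660459928891462 [[-9.998e-01  1.850e-02 -5.000e-04]
 [ 1.860e-02  9.998e-01 -2.700e-03]
 [ 4.000e-04 -2.700e-03 -1.000e+00]]
scene carrier_fin [(array([0.5371, 0.1129, 0.0998]), 0.76)]
scene carrier_edge [(array([ 0.5287, -0.1112,  0.0768]), 0.81)]
scene stand_edge []
scene cover_tab [(array([0.4531, 0.0281, 0.2827]), 0.75)]
scene marker [(array([ 0.4032, -0.1324,  0.0773]), 0.94), (array([ 0.5994, -0.189 ,  0.0805]), 0.89), (array([ 0.5936, -0.3911,  0.079 ]), 0.67)]
top carrier_fin [(array([0.5383, 0.1218, 0.0991]), 0.6)]
top carrier_edge []
top stand_edge [(array([ 0.3114, -0.3023, -0.001 ]), 0.54), (array([0.5354, 0.1206, 0.0968]), 0.34)]
top cover_tab [(array([0.4487, 0.0308, 0.2772]), 0.63)]
top marker [(array([ 0.5998, -0.1935,  0.0812]), 0.87), (array([ 0.4041, -0.1354,  0.0748]), 0.81), (array([ 0.5929, -0.3967,  0.0797]), 0.74)]
```

View pics/scene3.png

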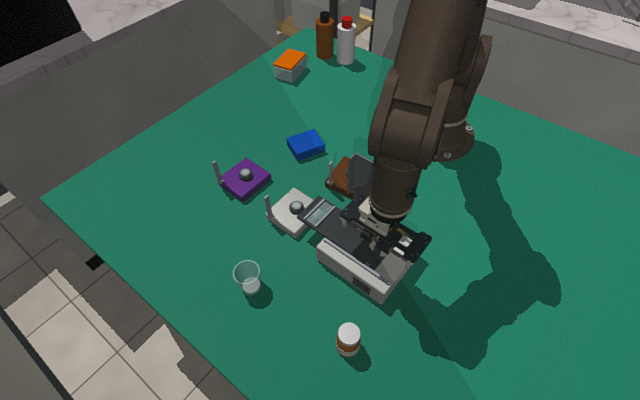

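The plate's edge is past the stand (px 318,212) and the cover still stands (px 367,173). The arm passes the cover with room to spare, so I continue in smaller steps and watch the force.

Call:
drive_tool(
  increments=[
    {"x": 0, "y": -0.8, "z": 0, "rx": 0, "ry": 0, "rz": 0},
    {"x": 0, "y": -1.6, "z": 0, "rx": 0, "ry": 0, "rz": 0},
    {"x": 0, "y": -2.4, "z": 0, "rx": 0, "ry": 0, "rz": 0},
    {"x": 0, "y": -3.2, "z": 0, "rx": 0, "ry": 0, "rz": 0},
    {"x": 0, "y": -4, "z": 0, "rx": 0, "ry": 0, "rz": 0},
    {"x": 0, "y": -4, "z": 0, "rx": 0, "ry": 0, "rz": 0},
    {"x": 0, "y": -4, "z": 0, "rx": 0, "ry": 0, "rz": 0},
  ],
  squeeze=50,
)

```text
time_s: 10.73
position: [0.5397, 0.0787, 0.0859]
eef_rot: [-0.0, 0.008, 1.0, -0.001]
wrist_force: [-0.2, -3.0, 1.4]
width: 0.0115
grip_force: 50.0
```

```bash
python3 - <<'E'
from h import *
s=robot.sense();print(s["time_s"],s["position"],s["wrist_force"],s["wrist_torque"],rot(s).as_matrix().round(4),inc([.539,.036,.086]))
snap("scene","scene4")
for n in ("carrier_edge","cover_tab"):
    print(n,[(np.round(d["position"],4),round(d["score"],2)) for d in robot.pinpoint(n,"scene")[:3]])
E
```

```text
10.7333 [0.53965316 0.0787319  0.08588719] [-0.22631379 -2.95232443  1.43268008] [-0.41473839  0.0183889   0.07072743] [[-9.999e-01  1.530e-02 -1.000e-04]
 [ 1.530e-02  9.999e-01 -1.300e-03]
 [ 1.000e-04 -1.300e-03 -1.000e+00]] [-1.43911832e-05 -4.27370006e+00 -5.79903121e-03]
carrier_edge [(array([ 0.5327, -0.146 ,  0.0766]), 0.69)]
cover_tab [(array([ 0.5332, -0.1888, -0.0011]), 0.31), (array([0.5352, 0.0792, 0.1022]), 0.25)]
```

View pics/scene4.png

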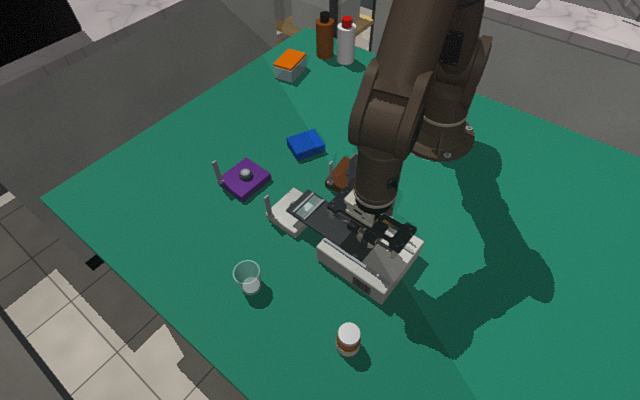

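The plate's edge is at px 305,206 and nears the marker (px 268,206). The arm now hides the cover, and the forces are low.

Call:
drive_tool(
  increments=[
    {"x": 0, "y": -0.6, "z": 0, "rx": 0, "ry": 0, "rz": 0},
    {"x": 0, "y": -1.2, "z": 0, "rx": 0, "ry": 0, "rz": 0},
    {"x": 0, "y": -1.8, "z": 0, "rx": 0, "ry": 0, "rz": 0},
    {"x": 0, "y": -2.4, "z": 0, "rx": 0, "ry": 0, "rz": 0},
    {"x": 0, "y": -3, "z": 0, "rx": 0, "ry": 0, "rz": 0},
    {"x": 0, "y": -3.6, "z": 0, "rx": 0, "ry": 0, "rz": 0},
    {"x": 0, "y": -4, "z": 0, "rx": 0, "ry": 0, "rz": 0},
    {"x": 0, "y": -4, "z": 0, "rx": 0, "ry": 0, "rz": 0},
  ],
)

```text
time_s: 11.55
position: [0.5391, 0.039, 0.0858]
eef_rot: [-0.0, 0.007, 1.0, -0.0]
wrist_force: [1.5, -2.2, 3.4]
width: 0.0119
grip_force: 50.0
```

```bash
python3 - <<'E'
from h import *
for c in ("scene","top","wrist"):
  im=snap(c,c+"5")
  for n in ("carrier_edge","carrier_fin","marker","cover_tab","cover_hinge"):
    print(c,n,[(np.round(d["position"],4),round(d["score"],2)) for d in robot.pinpoint(n,c)[:3]])
s=robot.sense();print(s["time_s"],s["position"],s["wrist_force"],s["wrist_torque"],rot(s).as_matrix().round(4))
# composite: zoomed scene (marker area), zoomed top (marker area), wrist
a=cv2.imread("pics/scene5.png")[170:270,240:440]; b=cv2.imread("pics/top5.png")[140:240,230:430]
w=cv2.imread("pics/wrist5.png")
f=lambda x:cv2.resize(x,(400,200),interpolation=cv2.INTER_CUBIC)
cv2.imwrite("pics/c5.png",np.vstack([np.hstack([f(a),f(b)]),cv2.resize(w[:320],(800,400))]))
E
```

```text
scene carrier_edge [(array([ 0.5291, -0.1831,  0.0763]), 0.92)]
scene carrier_fin [(array([0.5366, 0.0384, 0.1018]), 0.74), (array([0.4419, 0.0285, 0.0953]), 0.34)]
scene marker [(array([ 0.592 , -0.3888,  0.0789]), 0.89), (array([ 0.5979, -0.1882,  0.0777]), 0.71), (array([ 0.4008, -0.135 ,  0.0774]), 0.56)]
scene cover_tab [(array([0.5381, 0.0389, 0.0989]), 0.53)]
scene cover_hinge [(array([0.4442, 0.0266, 0.097 ]), 0.78)]
top carrier_edge [(array([ 0.5381, -0.1799,  0.0757]), 0.98), (array([ 0.5958, -0.1911,  0.08  ]), 0.35)]
top carrier_fin [(array([0.5351, 0.0359, 0.097 ]), 0.8)]
top marker [(array([ 0.4031, -0.1371,  0.0756]), 0.95), (array([ 0.5954, -0.1922,  0.0813]), 0.83), (array([ 0.5922, -0.3962,  0.0791]), 0.57)]
top cover_tab []
top cover_hinge [(array([0.4456, 0.024 , 0.0971]), 0.74)]
wrist carrier_edge []
wrist carrier_fin [(array([0.5406, 0.0435, 0.1   ]), 0.84), (array([ 0.5348, -0.0593,  0.073 ]), 0.4)]
wrist marker []
wrist cover_tab []
wrist cover_hinge [(array([0.4446, 0.0288, 0.0968]), 0.58)]
12.45 [0.53903992 0.04076583 0.08586351] [ 0.0085193  -4.05009048  3.03179205] [-0.75446687  0.04499233  0.02371535] [[-9.999e-01  1.290e-02 -1.000e-04]
 [ 1.290e-02  9.999e-01 -0.000e+00]
 [ 1.000e-04 -0.000e+00 -1.000e+00]]
```

View pics/c5.png

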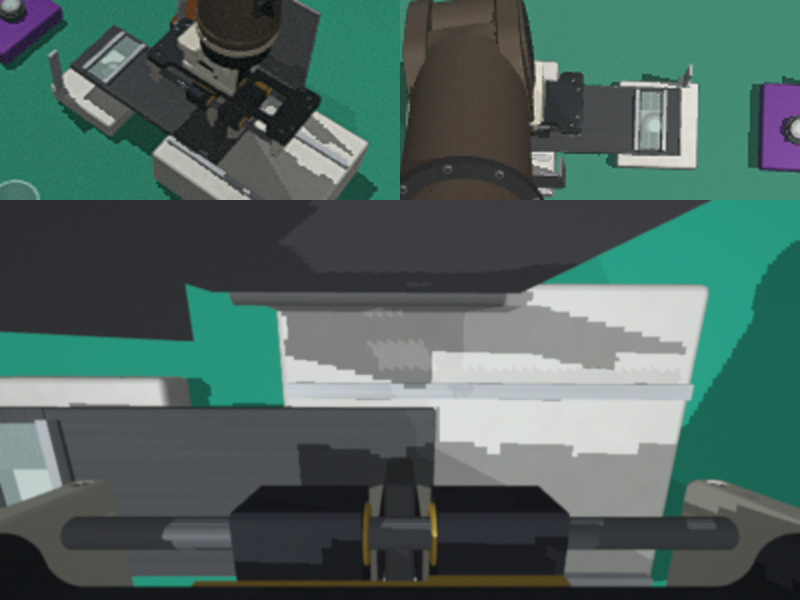

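The cover stands behind the arm, and the plate's edge is still about 8 mm short of the blade. I move the last bit and then check it by pixels.

Call:
drive_tool(
  increments=[
    {"x": 0, "y": -0.2, "z": 0, "rx": 0, "ry": 0, "rz": 0},
    {"x": 0, "y": -0.4, "z": 0, "rx": 0, "ry": 0, "rz": 0},
    {"x": 0, "y": -0.6, "z": 0, "rx": 0, "ry": 0, "rz": 0},
    {"x": 0, "y": -0.8, "z": 0, "rx": 0, "ry": 0, "rz": 0},
    {"x": 0, "y": -0.8, "z": 0, "rx": 0, "ry": 0, "rz": 0},
    {"x": 0, "y": -0.8, "z": 0, "rx": 0, "ry": 0, "rz": 0},
    {"x": 0, "y": -0.8, "z": 0, "rx": 0, "ry": 0, "rz": 0},
    {"x": 0, "y": -0.8, "z": 0, "rx": 0, "ry": 0, "rz": 0},
  ],
)

```text
time_s: 13.12
position: [0.5392, 0.0328, 0.0859]
eef_rot: [0.0, 0.006, 1.0, 0.0]
wrist_force: [0.4, 2.9, 2.4]
width: 0.0115
grip_force: 50.0
```

```bash
python3 - <<'E'
from h import *
a=snap("scene","scene6"); b=snap("top","top6")
for c in ("scene","top"):
  for n in ("carrier_edge","marker"):
    print(c,n,[np.round(d["position"],4) for d in robot.pinpoint(n,c)[:3]])
s=robot.sense();print(s["time_s"],s["position"],s["wrist_force"],s["wrist_torque"])
# candidate edge line (z=.078) at y offsets, and blade footprint at z=.078 and .113 with y=-.1913
d=np.array([-.014,-1]);n=np.array([1,-.014])
K=5
def crop(im,c,x0,y0,w=80,h=110):
    o=cv2.resize(im[y0:y0+h,x0:x0+w],None,fx=K,fy=K,interpolation=cv2.INTER_CUBIC)
    def L(p,q,col):
        P=((proj([p,q],c)-[x0,y0]+.5)*K).astype(int); cv2.line(o,tuple(map(int,P[0])),tuple(map(int,P[1])),col,1)
    e=np.array([.532,-.1905])
    L([*(e+.05*n),.078],[*(e+.075*n),.078],(0,0,255))   # predicted marker line, near blade
    L([*(e+.045*n),.078],[*(e+.035*n),.078],(0,0,255))
    m=e+.064*n
    L([*m,.078],[*m,.113],(0,255,255))
    for k in (-.02,-.01,.01): L([*(e+k*d+.04*n),.078],[*(e+k*d+.05*n),.078],(255,0,255))
    print(c,proj([[*m,.078],[*m,.113],[*(e+.045*n),.078],[*(e-.045*n),.078]],c).round(1).tolist())
    return o
A=crop(a,"scene",250,180); B=crop(b,"top",330,150)
cv2.imwrite("pics/c6.png",np.hstack([A,B]))
E
```

```text
scene carrier_edge [array([ 0.5289, -0.1899,  0.0738])]
scene marker [array([ 0.4032, -0.1314,  0.0796]), array([ 0.5938, -0.388 ,  0.077 ]), array([ 0.5971, -0.1913,  0.0809])]
top carrier_edge [array([ 0.5387, -0.1893,  0.0755])]
top marker [array([ 0.5956, -0.1896,  0.081 ]), array([ 0.5947, -0.3921,  0.0804]), array([ 0.4046, -0.1377,  0.0752])]
13.4167 [0.53914956 0.03280652 0.08592573] [0.98287899 2.55621728 2.59556279] [ 0.87621435 -0.19642091  0.00351934]
scene [[268.1, 204.4], [266.4, 196.0], [273.1, 199.9], [295.5, 179.8]]
top [[371.7, 177.7], [373.2, 175.0], [371.6, 184.7], [371.0, 218.5]]
```

View pics/c6.png

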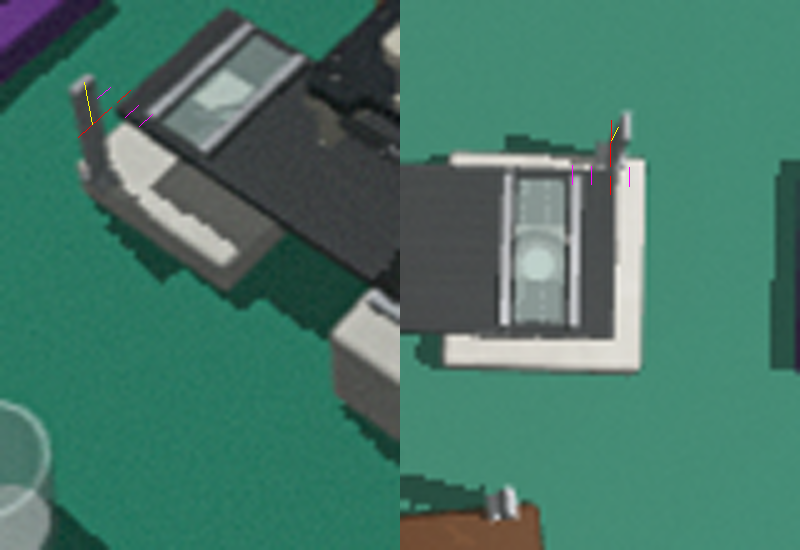

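```bash
python3 - <<'E'
from h import *
K=8; d=np.array([-.014,-1]);n=np.array([1,-.014]); e=np.array([.536,-.1905]); rows=[]
for c,x0,y0 in (("scene",260,180),("top",345,167)):
    im=cv2.imread(f"pics/{c}6.png")[y0:y0+37,x0:x0+50]
    o=cv2.resize(im,None,fx=K,fy=K,interpolation=cv2.INTER_CUBIC); p=o.copy()
    def L(P,Q,col):
        r=((proj([P,Q],c)-[x0,y0]+.5)*K).round().astype(int).tolist(); cv2.line(o,r[0],r[1],col,1)
    L([*(e-.045*n),.078],[*(e+.045*n),.078],(0,0,255)); L([*(e+.045*n),.078],[*(e+.045*n-.06*d),.078],(0,0,255))
    L([*(e+.045*n),.070],[*(e+.045*n-.06*d),.070],(0,0,255))
    m=e+.061*n  # blade box 4 x 14, z .028-.113
    q=[m+a*.002*d+b*.007*n for a,b in((1,1),(1,-1),(-1,-1),(-1,1))]
    for i in range(4):
        L([*q[i],.113],[*q[(i+1)%4],.113],(0,255,255)); L([*q[i],.113],[*q[i],.028],(0,255,255))
    rows.append(np.hstack([p,o])[:296])
cv2.imwrite("pics/c7.png",np.vstack(rows))
E
```

```text
(no output)
```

View pics/c7.png

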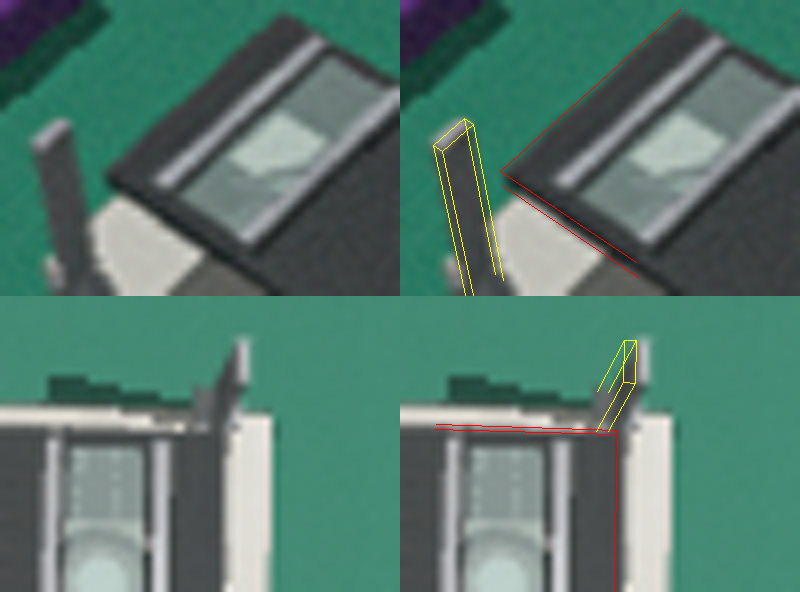

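In both views the plate edge is about 1.5–2 mm short of the blade. The edge is level: in the scene view it lies within a few px of the model. I nudge it 1.5 mm outward.

Call:
drive_tool(
  increments=[
    {"x": 0, "y": -0.08, "z": 0, "rx": 0, "ry": 0, "rz": 0},
    {"x": 0, "y": -0.15, "z": 0, "rx": 0, "ry": 0, "rz": 0},
    {"x": 0, "y": -0.15, "z": 0, "rx": 0, "ry": 0, "rz": 0},
    {"x": 0, "y": -0.15, "z": 0, "rx": 0, "ry": 0, "rz": 0},
    {"x": 0, "y": -0.15, "z": 0, "rx": 0, "ry": 0, "rz": 0},
    {"x": 0, "y": -0.15, "z": 0, "rx": 0, "ry": 0, "rz": 0},
    {"x": 0, "y": -0.15, "z": 0, "rx": 0, "ry": 0, "rz": 0},
    {"x": 0, "y": -0.15, "z": 0, "rx": 0, "ry": 0, "rz": 0},
  ],
)

```text
time_s: 14.08
position: [0.539, 0.0314, 0.0859]
eef_rot: [0.0, 0.006, 1.0, 0.0]
wrist_force: [-0.3, 4.4, 4.7]
width: 0.0119
grip_force: 50.0
```

Call:
drive_tool(
  increments=[
    {"x": 0, "y": 0, "z": 0, "rx": 0, "ry": 0, "rz": 0},
    {"x": 0, "y": 0, "z": 0, "rx": 0, "ry": 0, "rz": 0},
    {"x": 0, "y": 0, "z": 0, "rx": 0, "ry": 0, "rz": 0},
    {"x": 0, "y": 0, "z": 0, "rx": 0, "ry": 0, "rz": 0},
    {"x": 0, "y": 0, "z": 0, "rx": 0, "ry": 0, "rz": 0},
    {"x": 0, "y": 0, "z": 0, "rx": 0, "ry": 0, "rz": 0},
  ],
)

```text
time_s: 14.58
position: [0.539, 0.0314, 0.0859]
eef_rot: [0.0, 0.006, 1.0, 0.0]
wrist_force: [-0.3, 5.0, 6.3]
width: 0.0119
grip_force: 50.0
```

```bash
python3 - <<'E'
from h import *
s=robot.sense();p=s["position"];print(s["time_s"],p,s["wrist_force"],rot(s).as_matrix()[:,2].round(4),max(abs(np.array(s["joint_vel"]))))
if -0.001<p[1]-.0313<.0015 and abs(p[2]-.0859)<.001 and s["grip_force"]>30: print(robot.finish_job())
E
```

```text
14.5833 [0.53895784 0.03138753 0.08589268] [-0.27962916  5.04625545  6.28260042] [ 0.e+00  1.e-04 -1.e+00] 0.0010341275104461662
the job is handed in; nothing more can be done
None
```

I handed the job in at 14.6 s with the cover let go and standing upright. The plate is gripped level and still, and its outer edge is in line with the marker to about 1–2 mm by my estimate (the judge's verdict was not shown).

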